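# Unclip the tall setting block from its rail and wring it onto the datum block

### The arm

A 7-joint arm with a two-finger parallel gripper is mounted at the origin on a cart in front of the work surface, level with it; the furniture and walls round the work are solid. World frame = base frame: x ahead of the robot, y to its left, z up, the work surface at z = 0. Lengths are in m, angles in rad, forces in N, time in s.
With the tool pointing down it reaches from about 0.35 to 0.9 m from the base axis. Payload 19.9 kg.
Tool frame: the origin (TCP) lies midway between the tips of the shut fingers; the grasp point (between the pads) lies 19 mm behind it (grip_point_offset is the distance from the TCP to the grasp point, in m); z points along the fingers, y is the line along which they close (so a half turn about z gives the same grasp; the last joint's range is limited). The gripper opens to 94 mm and grips with 3 to 60 N. Pads are 16 mm wide; open, the fingers measure 119 mm over their backs; the gripper's body (75 mm by 177 mm) begins 78 mm behind the grasp point.
Start: joints at [1.117, 0.417, -0.01, 1.614, 0.005, 1.111, -0.053], TCP at [0.251, -0.572, 0.205] pointing down, gripper open.
Joint ranges: [-2.81, 2.81], [-0.39, 2.02], [-1.27, 1.25], [0.06, 2.57], [-1.19, 4.33], [0.19, 2], [-2.82, 2.82]. Speed limits (rad/s): [1.89, 1.89, 2.39, 2.39, 3.01, 3.01, 3.01].

### API

Orientations are given as a unit quaternion [x, y, z, w].
In Python, from workcell import * gives the robot as it stands.
- The arm moves only by the shell command python3 -m handwheel [FORCE], which reads ROWS from standard input. ROWS is a JSON object with one list for each field, all of the same length, 1 to 10, a row being the entries at one place: jaw (the finger opening in m), dx, dy, dz (the shift in a scale on which 1.0 is 0.4 m), twist (a turn about the tool's z in normalised numbers (1 is pi rad)); each row shifts and turns the commanded pose from where the row before left it, along the tool's axes as they then stand; what a row does not reach is not made up. A row lasts 1/12 s, in which the tool goes at most 0.0417 m and 0.125 rad, less where a joint would pass 70% of its speed; a pose out of reach is approached as far as the arm can. The fingers move at their own pace and stop on an object; FORCE is the grip in N (left out, the last holds). Time passes only in rows, so rows that do not move let the fingers close. It prints the time, the measured TCP pose, the force, the opening and the grip force at its end. Input that does not fit is refused with a message, and nothing moves.
- get_obs(): the state, without advancing time (a new reading comes with each control period).
- capture(name): name is "side" or "top"; returns the picture (480x640x3 uint8, red, green, blue); there is no depth.
- get_calibration(name): a dict with "vertical_fov" (degrees; the focal length in pixels is half the picture's height over the tangent of half this angle, whatever the lens; pixels are square), "cx", "cy" (the principal point, pixels), "D" ([k1, k2, p1, p2, k3] as OpenCV has them; the pictures are not rectified), "world_from_camera" (4x4, takes a point from camera to world coordinates). Camera axes: x right, y down, z forward; pixel columns grow to the right and rows downward; lengths in m; the calibration is good to about 2 mm. A picture is of the moment at which its call begins. get_calibration takes no time and is no camera call.
- finish_job(): hands the job in; it is judged then, once.
The state is a dict: "time_s": time; "joints": joint angles; "joint_velocities": joint speeds; "tau": joint torques, N m; "ee_pos": TCP position; "eef_rot": TCP orientation; "contact_force": force on the tool from outside, world axes, zero at the start; "torque": the same for the moment, N m; "gripper_width": finger opening in m; "grip_force": force on a finger pad.
Only numpy, scipy, OpenCV 4.12 (cv2) and the standard library are available. Lean on these libraries where they do the work, as an engineer would, in place of code of your own. Each camera call takes 0.05 s, during which the arm holds its last target. There are 200 camera calls.

### The job

Lift the taller of the two steel blocks straight up off the rail, past its sprung roller catches, and stand it upright on the bare bench and let go, so that you can take it again by its two ends. Then, on the setting plate, bring its long side flat against the datum block with only about half of the two faces overlapping, and wring them together: keep the faces touching and slide the block along until it meets the low stop and its ends are flush with the datum block's, and leave it standing there. Leave the lower block clipped in the rack, and do not disturb the tape roll or the drilled steel bar lying on the bench.

Things in the scene. Friction and masses are not known exactly. Their poses are not given: they have to be found in the camera images.
- tall_block: The taller steel block, 60 long (its x) x 40 wide (y) x 70 mm high, 0.3 to 0.6 kg, flat-sided; origin at the centre of its underside, z up, the same either way round. Slot 12 wide, 12 deep along its underside; a V groove 7 deep across each end, 17 to 31 mm up. Starts in either rack station; the posts cover its ends there (12 mm gap), so grip it across the 40 mm width, from above.
- low_block: The other steel block, 60 x 40 x 48 mm high, otherwise the same shape, clipped in the other station; origin at the centre of its underside. It stays there. (Beside the listed things: a fixed wooden shelf stand lies between robot and work, world x 0.195 to 0.385, y -0.20 to 0.26, top 0.42 m; the arm must reach over it without leaning on it.)
- rack: Fixed grey base 244 (x) x 64 x 10 mm, rail 9 wide and 9 high on it along x, three aluminium posts across it at x = -107, 0, 107 mm (tops 74 mm above the bench). Origin at the centre of the underside. Block stations at x = -54 and +54 mm (undersides on the base, 10 mm above the bench). Stands near the robot's middle line or farther left, the setting plate in the other place.
- catch0a (a joint): One of four like sprung roller catches, two a station, that enter the end grooves of a block: 0 = out, grows to 0.006 m as its 10 mm roller is pushed back into the post. 10 to 18 N straight up, the block's weight included, pulls a block past its two; after 7 mm of lift they are out of the groove, after 70 mm the block is clear of the posts.
- setting_plate: Fixed dark steel plate 130 (x, -75 to +55) x 100 (y, -42 to +58) x 10 mm; origin on its underside, under home. On it the datum block at +y and a low stop (x 30 to 42, y -20 to 20 mm, top 14 mm above the plate's face). The block slides along +x to the stop. The bench between rack and plate (world x 0.45 to 0.55, y 0.21 to 0.27) is free for setting down.
- datum_block: Fixed steel block on the setting plate, 60 (x) x 30 (y) x 70 mm high; origin at the centre of its underside, on the plate's upper face, 35 mm to +y of home; axes as the plate's. Its long face towards -y is the datum face. A block pushed while gripped high can tip a little in the grip and leave a gap at its foot: a light push (10 to 15 N) low on its other side closes it.
- home (a point): Point on the upper face of the setting plate (10 mm above the bench), axes as the plate's: where the centre of the block's underside is when its long side lies on the datum face and its end on the stop (the block's x along this x, either way round).
- tape_roll: Black roll of tape, 66 mm diameter, 18 high, lying on the bench beyond the free middle; origin at the centre of its underside. A bystander.
- clamp_bar: Drilled steel bar, 24 x 110 x 14 mm high, lying on the bench beyond the tape; origin at the centre of its underside. A bystander.
There are look-alikes about, which are no part of the job. Leave any orange or turquoise look-alike of the tall_block alone. Leave any turquoise look-alike of the setting_plate alone.

How it is judged:
On the way, in this order (a step that is already met when the one before it is completed fails the run):
1. the tall block is lifted clear of the catches (z of tall_block in the frame of rack above 0.04 m), for 0.1 s.
2. the tall block stands upright on the bare bench, let go (height (world z) of tall_block below 0.004 m and angle between tall_block's own z axis and vertical below 0.05 rad and contact force between the fingers and tall_block below 0.1 N and linear speed of tall_block below 0.02 m/s), for 0.2 s.
3. on the setting plate, its long side touches the datum face, 10 to 50 mm short of the stop (x of tall_block in the frame of home between -0.05 and -0.01 m and y of tall_block in the frame of home between -0.0025 and 0.0025 m and z of tall_block in the frame of home below 0.008 m and angle between the x axis of tall_block and the x axis of home, either way round below 0.07 rad and contact force between tall_block and datum_block above 0.3 N), for 0.1 s.
4. it slides on along the datum face towards the stop (x of tall_block in the frame of home between -0.01 and -0.0035 m and y of tall_block in the frame of home between -0.003 and 0.003 m and z of tall_block in the frame of home below 0.008 m).
At the end, for the whole second after the job is handed in: The tall block stands upright, at rest, on the setting plate: within 3 mm of home along the datum face (at the stop), 2 mm across, less than 3 mm above the plate, parallel to the datum face and upright within 0.04 rad; the lower block within 8 mm of its start (x of tall_block in the frame of home between -0.003 and 0.003 m and y of tall_block in the frame of home between -0.002 and 0.002 m and z of tall_block in the frame of home below 0.003 m and angle between the x axis of tall_block and the x axis of home, either way round below 0.04 rad and angle between tall_block's own z axis and vertical below 0.04 rad and linear speed of tall_block below 0.01 m/s and distance of low_block from where it was at the start of the episode below 0.008 m); the robot touches nothing.
It fails at once if the lower block is pulled off or shifted by more than 8 mm (distance of low_block from where it was at the start of the episode above 0.008 m).
It fails at once if the tape roll is moved by more than 15 mm (distance of tape_roll from where it was at the start of the episode above 0.015 m).
It fails at once if the drilled steel bar is moved by more than 15 mm (distance of clamp_bar from where it was at the start of the episode above 0.015 m).
It also fails if it takes over 72 s, if anything falls off the work surface, if the arm or the gripper's body presses on something with over 40 N, if the wrist force passes 120 N, or if a joint passes its speed limit or range.

## Working session

There is one attempt and no reset: what is moved stays moved. The work goes in short steps, Python scripts to look and compute and a shell command to move; the robot and the scene stay as the last step left them, time stands still between calls to the robot, and variables do not carry over. Pictures are saved under pics/ and viewed, at most 10 in all, crops included, and the job is handed in when it is done.

```bash
ls; mkdir -p pics; python3 - <<'E'
from workcell import *
import cv2
for n in("top","side"):
    cv2.imwrite(f"pics/{n}0.png",capture(n)[:,:,::-1])
    c=get_calibration(n);print(n,c)
print(get_obs())
E
```

```text
pics
top {'vertical_fov': 45.20546148940355, 'cx': 318.8545840287227, 'cy': 237.8067050073482, 'D': array([-0.1555386,  0.       ,  0.       ,  0.       ,  0.       ]), 'world_from_camera': array([[ 0.0254165 , -0.99499397,  0.09664885,  0.37677898],
       [-0.99965948, -0.02586849, -0.00342629,  0.04702267],
       [ 0.0059093 , -0.09652885, -0.99531264,  1.58011714],
       [ 0.        ,  0.        ,  0.        ,  1.        ]])}
side {'vertical_fov': 44.41221430212349, 'cx': 321.82052952536213, 'cy': 238.11168033389328, 'D': array([-0.12878446,  0.        ,  0.        ,  0.        ,  0.        ]), 'world_from_camera': array([[ 0.24969066,  0.48574265, -0.83768052,  2.17416532],
       [ 0.96828337, -0.13333167,  0.21130542, -0.35652857],
       [-0.00904928, -0.86387311, -0.5036282 ,  1.0180942 ],
       [ 0.        ,  0.        ,  0.        ,  1.        ]])}
{'time_s': 0.1, 'joints': array([ 1.11647401,  0.41788711, -0.01031079,  1.61407634,  0.004715  ,
        1.11070422, -0.05297347]), 'joint_velocities': array([ 1.72356196e-03,  3.01894829e-05, -5.17075722e-04, -6.66014369e-04,
       -1.22348608e-03, -2.57668311e-04, -1.00891354e-03]), 'tau': array([ 2.55345556e-03, -8.52584624e+01,  6.41059075e-01, -4.26693714e+01,
       -4.87947115e-02,  1.64517656e-02,  7.10126665e-05]), 'ee_pos': array([ 0.25060938, -0.57220481,  0.2049206 ]), 'eef_rot': array([ 9.78767675e-01,  2.04972101e-01, -1.53211586e-04, -5.03003755e-04]), 'contact_force': array([ 0.28113861, -0.75082083,  0.98596905]), 'torque': array([ 0.0192737 ,  0.00926045, -0.02619827]), 'grip_force': 0.0, 'gripper_width': 0.09422036544060622}
```

View pics/top0.png

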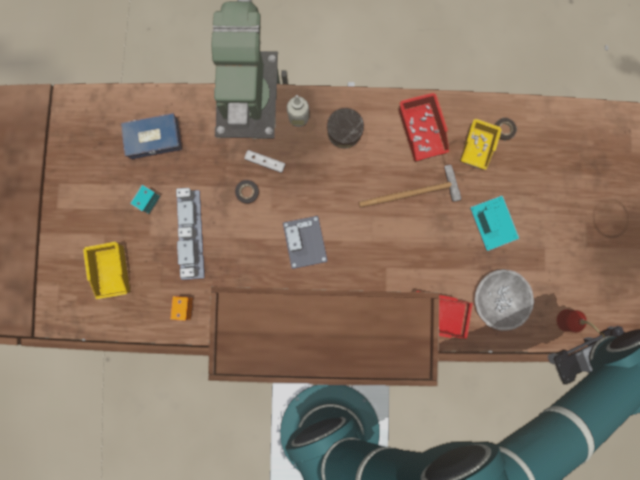

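View pics/side0.png

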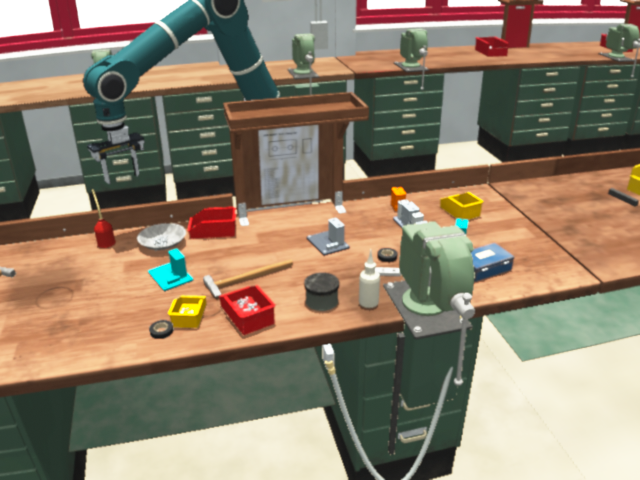

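The top picture shows the rack at (190,233), the plate at (306,241) with the datum block at (294,238), the tape at (247,191) and the bar at (264,161). These could be taken for the tall block:
- steel blocks in the rack at (186,212) and (187,250)
- turquoise look-alike at (145,199)
- orange look-alike at (180,307)
- datum block at (294,238)

The turquoise plate at (495,222) is a plate look-alike. The tall block must be one of the two grey blocks in the rack, so I'll crop in closer.

```bash
python3 - <<'E'
import cv2,numpy as np
t=cv2.imread("pics/top0.png")[175:300,165:345]; s=cv2.imread("pics/side0.png")[185:265,300:430]
a=cv2.resize(t,(500,347*1),interpolation=cv2.INTER_CUBIC)
t1=cv2.resize(t[5:110,5:45],None,fx=5.6,fy=5.6,interpolation=cv2.INTER_CUBIC) # x170.. y180..
s1=cv2.resize(s,None,fx=4.2,fy=4.2,interpolation=cv2.INTER_CUBIC)
t2=cv2.resize(t[30:100,110:170],None,fx=3.6,fy=3.6,interpolation=cv2.INTER_CUBIC) # x275,y205
o=np.zeros((600,800,3),np.uint8)
o[:588,:224]=t1; o[:336,240:786]=s1; o[340:592,240:456]=t2
cv2.imwrite("pics/crop0.png",o)
E
```

```text
(no output)
```

View pics/crop0.png

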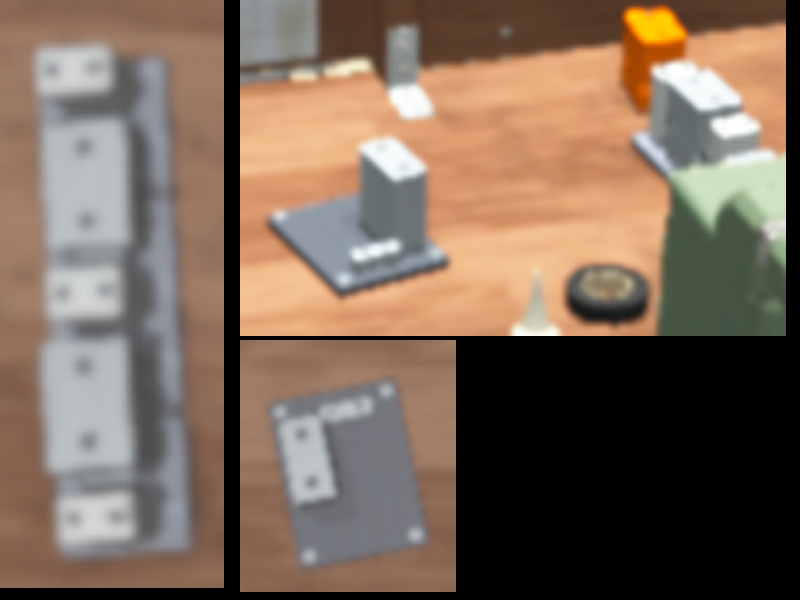

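The tall block is the near-robot block in the rack, top view about (186,252). In the side crop its top, at about (411,207), stands slightly above the posts. The low block is at (186,213), and the stop is the white strip on the far (+x) end of the plate. Next I'll fit the poses.

```bash
cat > h.py <<'E'
import numpy as np,cv2
from scipy.optimize import least_squares,minimize
from scipy.spatial.transform import Rotation as R
from workcell import get_calibration
C={n:get_calibration(n) for n in("top","side")}
def K(c):
    f=240/np.tan(np.radians(c["vertical_fov"])/2);return np.array([[f,0,c["cx"]],[0,f,c["cy"]],[0,0,1.]])
def proj(P,n):
    c=C[n];M=np.linalg.inv(c["world_from_camera"])
    return cv2.projectPoints(np.asarray(P,float).reshape(-1,3),cv2.Rodrigues(M[:3,:3])[0],M[:3,3],K(c),c["D"])[0][:,0]
def place(p,L):
    L=np.asarray(L,float);c,s=np.cos(p[2]),np.sin(p[2])
    return np.c_[p[0]+c*L[:,0]-s*L[:,1],p[1]+s*L[:,0]+c*L[:,1],L[:,2]]
def tri(pt,ps):
    g=lambda X:np.r_[(proj(X,"top")[0]-pt),(proj(X,"side")[0]-ps)]
    r=least_squares(g,[.5,.3,.05]);return r.x,r.fun
def fit(obs,p0):  # obs: list (view, local pt, px)
    g=lambda p:np.concatenate([proj(place(p,[l]),v)[0]-q for v,l,q in obs])
    r=least_squares(g,p0,loss="soft_l1");return r.x,r.fun.reshape(-1,2)
def box(x0,x1,y0,y1,z0,z1):
    v=[(x,y,z) for z in(z0,z1) for x,y in((x0,y0),(x1,y0),(x1,y1),(x0,y1))]
    return [(np.array(v[4+i]),np.array(v[4+(i+1)%4])) for i in range(4)]
def refine(imgs,segs,p0):
    G={}
    for n,im in imgs.items():
        g=cv2.GaussianBlur(cv2.cvtColor(im,cv2.COLOR_BGR2GRAY).astype(np.float32),(0,0),.7)
        G[n]=(cv2.Sobel(g,5,1,0),cv2.Sobel(g,5,0,1))
    def cost(d):
        s=0
        for n in imgs:
            for a,b in segs[n]:
                L=a+np.linspace(.1,.9,25)[:,None]*(b-a);q=proj(place(p0+d*[.001,.001,.01],L),n).astype(np.float32)
                t=q[-1]-q[0];t/=np.linalg.norm(t)
                gx,gy=[cv2.remap(x,q[None,:,0],q[None,:,1],1)[0] for x in G[n]]
                s-=abs((gy*t[0]-gx*t[1]).mean())*np.linalg.norm(q[-1]-q[0])
        return s
    best=min((minimize(cost,np.array([i,j,k],float),method="Nelder-Mead") for i in(-2,0,2) for j in(-2,0,2) for k in(-2,0,2)),key=lambda r:r.fun)
    return p0+best.x*[.001,.001,.01],best.fun
E
cat > loc.py <<'E'
from h import *
T=lambda X,Y:np.array([169.6+X/5.6,179.6+Y/5.6])
U=lambda X,Y:np.array([274.6+(X-240)/3.6,204.6+(Y-340)/3.6])
S=lambda X,Y:np.array([299.6+(X-240)/4.2,184.6+Y/4.2])
print("tall top",tri(T(88,405),S(706,92)));print("datum top",tri(U(308,458),S(393,158)))
o=[("top",(.122,-.032,.01),T(165,57)),("top",(-.122,-.032,.01),T(190,550)),("top",(.107,0,.074),T(75,70)),("top",(0,0,.074),T(85,292)),("top",(-.107,0,.074),T(97,517))]
pr,e=fit(o,[.5,.4,0]);print("rack",pr,e.round(1).tolist())
o=[("top",(.055,.058,.01),U(272,403)),("top",(.055,-.042,.01),U(395,378)),("top",(-.075,-.042,.01),U(427,543)),("top",(-.075,.058,.01),U(302,568)),
("side",(.055,-.042,.01),S(340,293)),("side",(-.075,-.042,.01),S(270,222)),("side",(.055,.058,.01),S(447,262))]
pp,e=fit(o,[.5,.1,0]);print("plate",pp,e.round(1).tolist())
im={"top":cv2.imread("pics/top0.png"),"side":cv2.imread("pics/side0.png")}
pl=box(-.075,.055,-.042,.058,0,.01);db=box(-.03,.03,.02,.05,.01,.08)
sp={"top":pl+db,"side":pl[:2]+db}
for k in(["top"],["side"],["top","side"]):
    print("plate ref",k,refine({a:im[a] for a in k},sp,pp))
rb=box(-.122,.122,-.032,.032,0,.01);tb=box(-.084,-.024,-.02,.02,0,.08);lb=box(.024,.084,-.02,.02,0,.058)
r2,f=refine({"top":im["top"]},{"top":[rb[0]]+tb+lb},pr);print("rack ref",r2,f)
p2,_=refine(im,sp,pp)
big={n:cv2.resize(i,None,fx=4,fy=4,interpolation=cv2.INTER_CUBIC) for n,i in im.items()}
for n in im:
    for p,ss,c in((p2,pl+db,(0,255,0)),(r2,rb+tb,(0,0,255)),(r2,lb,(255,0,255))):
        for a,b in ss:
            q=proj(place(p,[a,b]),n)*4+1.5;cv2.line(big[n],*[tuple(int(v) for v in w) for w in q],c,1)
o=np.zeros((600,800,3),np.uint8)
o[:480,:300]=big["top"][700:1180,660:960];o[:360,300:800]=big["side"][780:1140,1220:1720];o[360:600,300:500]=big["top"][840:1080,1120:1320]
cv2.imwrite("pics/ov0.png",o)
E
python3 loc.py
```

```text
tall top (array([0.47648904, 0.39299733, 0.07596432]), array([-0.16271104, -0.0564571 , -0.22544332,  0.04402188]))
datum top (array([0.52211095, 0.10871757, 0.07849877]), array([-0.17657862, -0.04899006, -0.23239571,  0.0159395 ]))
rack [0.52989779 0.39718397 0.09730908] [[0.2, 0.1], [0.2, -0.1], [-0.1, -0.1], [-0.1, 0.0], [-0.2, 0.2]]
plate [0.53057968 0.0743011  0.21943152] [[-1.1, -0.6], [0.5, -0.6], [0.8, -0.1], [-0.5, 0.0], [-0.5, -1.1], [-1.1, -1.8], [0.8, -1.1]]
plate ref ['top'] (array([0.53127138, 0.07379274, 0.2499382 ]), np.float64(-13819.052734375))
plate ref ['side'] (array([0.52970698, 0.07578772, 0.20747131]), np.float64(-11851.626953125))
plate ref ['top', 'side'] (array([0.53072221, 0.0745298 , 0.22936934]), np.float64(-24898.65234375))
rack ref [0.53068567 0.39820896 0.10114788] -26568.736328125
```

View pics/ov0.png

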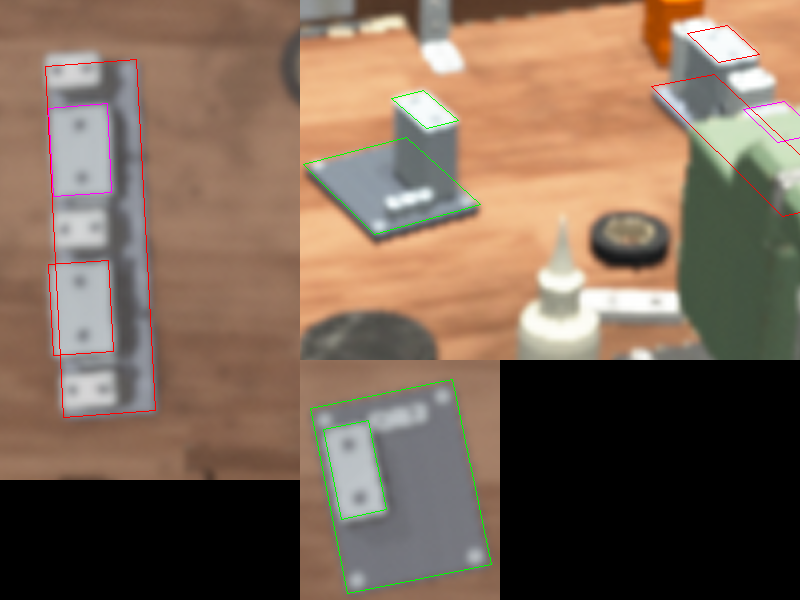

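The overlay shows both fits on their edges. The near block fits at the tall height with its top centre at (0.4765, 0.3925, ~0.08), and the plate sits at about (0.531, 0.0745) with yaw ~0.23. I'll raise the arm first and align it with the rack.

Units first: shifts go in shares of 0.4 m and turns go in shares of pi rad. So -0.04 m is -0.1, 0.105 rad is 0.0334.

```bash
echo '{"jaw": [0.094, 0.094, 0.094, 0.094, 0.094, 0.094, 0.094, 0.094, 0.094, 0.094], "dx": [0, 0, 0, 0, 0, 0, 0.1, 0.1, 0.1, 0.1], "dy": [0, 0, 0, 0, 0, 0, 0, 0, 0, 0], "dz": [-0.1, -0.1, -0.1, -0.1, -0.1, -0.1, -0.1, 0, 0, 0], "twist": [0.0331, 0.0331, 0.0334, 0, 0, 0, 0, 0, 0, 0]}' | python3 -m handwheel
echo '{"jaw": [0.094, 0.094, 0.094, 0.094, 0.094, 0.094, 0.094, 0.094, 0.094, 0.094], "dx": [0.1, 0.1, 0.1, 0.05, 0, 0, 0, 0, 0, 0], "dy": [0, 0, -0.05, -0.0875, -0.1, -0.1, -0.1, -0.1, -0.1, -0.1], "dz": [0, 0, 0, 0, 0, 0, 0, 0, 0, 0], "twist": [0, 0, 0, 0, 0, 0, 0, 0, 0, 0]}' | python3 -m handwheel
```

```text
time_s: 0.93
ee_pos: [0.4009, -0.5573, 0.4752]
eef_rot: [0.999, 0.049, 0.0, 0.0]
contact_force: [0.3, -0.5, -0.4]
gripper_width: 0.094
grip_force: 0.0
time_s: 1.77
ee_pos: [0.5061, -0.2497, 0.4746]
eef_rot: [0.999, 0.05, -0.0, -0.0]
contact_force: [1.4, 0.3, 1.3]
gripper_width: 0.0938
grip_force: 0.0
```

In the tool's units: -0.04 m is -0.1, 0.004 m is 0.01.

```bash
echo '{"jaw": [0.094, 0.094, 0.094, 0.094, 0.094, 0.094, 0.094, 0.094, 0.094, 0.094], "dx": [0.01, 0.01, 0.01, 0.01, 0.01, 0.01, 0.01, 0.01, 0, 0], "dy": [-0.1, -0.1, -0.1, -0.1, -0.1, -0.1, -0.1, -0.1, -0.1, -0.1], "dz": [0, 0, 0, 0, 0, 0, 0, 0, 0, 0], "twist": [0, 0, 0, 0, 0, 0, 0, 0, 0, 0]}' | python3 -m handwheel
echo '{"jaw": [0.094, 0.094, 0.094, 0.094, 0.094, 0.094, 0.094, 0.094, 0.094, 0.094], "dx": [0, 0, 0, 0, 0, 0, 0, 0, 0, 0], "dy": [-0.1, -0.1, -0.1, -0.1, -0.1, -0.05, 0, 0, 0, 0], "dz": [0, 0, 0, 0, 0, 0, 0.075, 0.075, 0.075, 0], "twist": [0, 0, 0, 0, 0, 0, 0, 0, 0, 0]}' | python3 -m handwheel
python3 -c "from workcell import *;print(get_obs()['joints'].round(3))"
```

```text
time_s: 2.6
ee_pos: [0.4981, 0.1513, 0.4747]
eef_rot: [0.999, 0.05, -0.0, 0.0]
contact_force: [0.6, -1.2, 1.0]
gripper_width: 0.0936
grip_force: 0.0
time_s: 3.43
ee_pos: [0.4757, 0.367, 0.3794]
eef_rot: [0.999, 0.05, -0.003, 0.002]
contact_force: [0.2, -0.5, -0.5]
gripper_width: 0.0943
grip_force: 0.0
[-0.289  0.319 -0.558  1.406  0.166  1.472 -2.313]
```

In the tool's units: 0.035 m is 0.0875, 0.03 m is 0.075.

```bash
echo '{"jaw": [0.094, 0.094, 0.094, 0.094, 0.094, 0.094, 0.094, 0.094, 0.094, 0.094], "dx": [0.0075, 0, 0, 0, 0, 0, 0, 0, 0, 0], "dy": [-0.0325, -0.03, 0, 0, 0, 0, 0, 0, 0, 0], "dz": [0.075, 0.075, 0.0875, 0.0875, 0.0875, 0.0875, 0.0875, 0.05, 0, 0], "twist": [0, 0, 0, 0, 0, 0, 0, 0, 0, 0]}' | python3 -m handwheel
python3 - <<'E'
from workcell import *
import cv2
o=get_obs();print(o['ee_pos'],o['eef_rot'],o['joints'].round(3))
a=cv2.resize(capture("top")[130:330,120:460,::-1],None,fx=2.2,fy=1.5*1.4667)
b=cv2.resize(capture("side")[60:300,200:460,::-1],None,fx=1,fy=1)
cv2.imwrite("pics/p1.png",a)
E
```

```text
time_s: 4.27
ee_pos: [0.4778, 0.3939, 0.1309]
eef_rot: [0.999, 0.05, -0.0, 0.0]
contact_force: [0.1, -0.3, 1.2]
gripper_width: 0.0942
grip_force: 0.0
[0.47782505 0.39390139 0.13090879] [ 9.98761689e-01  4.97499831e-02 -1.63706278e-04  7.98351344e-06] [-0.36   0.535 -0.513  1.682  0.301  1.004 -2.447]
```

View pics/p1.png

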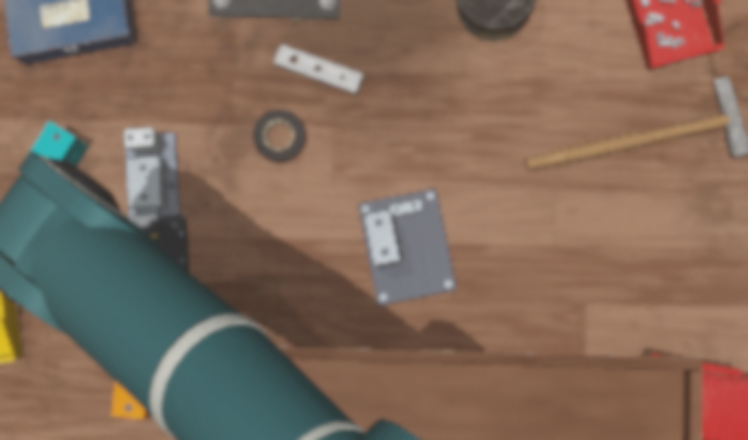

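The picture shows the arm over the rack, with the wrist at crop (60,200) and clear of the shelf; the block itself is hidden. Going down and gripping.

In the tool's units: 0.025 m is 0.0625, -0.0015 m is -0.0038.

```bash
echo '{"jaw": [0.094, 0.094, 0.094, 0.094, 0.094, 0.094], "dx": [-0.0038, 0, 0, 0, 0, 0], "dy": [0.0038, 0, 0, 0, 0, 0], "dz": [0.05, 0.0625, 0.0625, 0.0375, 0.015, 0], "twist": [0, 0, 0, 0, 0, 0]}' | python3 -m handwheel
echo '{"jaw": [0.03, 0.03, 0.03, 0.03, 0.03, 0.03, 0.03, 0.03], "dx": [0, 0, 0, 0, 0, 0, 0, 0], "dy": [0, 0, 0, 0, 0, 0, 0, 0], "dz": [0, 0, 0, 0, 0, 0, 0, 0], "twist": [0, 0, 0, 0, 0, 0, 0, 0]}' | python3 -m handwheel 15
```

```text
time_s: 4.87
ee_pos: [0.4764, 0.3922, 0.0395]
eef_rot: [0.999, 0.05, 0.0, -0.0]
contact_force: [0.3, 0.1, 0.5]
gripper_width: 0.0941
grip_force: 0.0
time_s: 5.53
ee_pos: [0.476, 0.3919, 0.039]
eef_rot: [0.999, 0.05, -0.0, -0.0]
contact_force: [0.4, 7.5, 2.1]
gripper_width: 0.0442
grip_force: 4.1
```

In the tool's units: -0.001 m is -0.0025.

```bash
echo '{"jaw": [0.03, 0.03, 0.03, 0.03, 0.03], "dx": [0, 0, 0, 0, 0], "dy": [-0.0025, 0, 0, 0, 0], "dz": [0, 0, 0, 0, 0], "twist": [0, 0, 0, 0, 0]}' | python3 -m handwheel 15
```

```text
time_s: 5.95
ee_pos: [0.4759, 0.3928, 0.039]
eef_rot: [0.999, 0.05, 0.0, 0.0]
contact_force: [-0.1, -0.6, 3.8]
gripper_width: 0.0398
grip_force: 15.0
```

Centred and gripped. Next I raise the grip force and pull straight up.

In the tool's units: -0.006 m is -0.015, -0.004 m is -0.01.

```bash
echo '{"jaw": [0.03, 0.03, 0.03, 0.03, 0.03, 0.03, 0.03, 0.03], "dx": [0, 0, 0, 0, 0, 0, 0, 0], "dy": [0, 0, 0, 0, 0, 0, 0, 0], "dz": [0, 0, 0, -0.0075, -0.0075, -0.01, -0.015, 0], "twist": [0, 0, 0, 0, 0, 0, 0, 0]}' | python3 -m handwheel 50
echo '{"jaw": [0.03, 0.03, 0.03, 0.03, 0.03, 0.03, 0.03], "dx": [0, 0, 0, 0, 0, 0, 0], "dy": [0, 0, 0, 0, 0, 0, 0], "dz": [-0.0375, -0.05, -0.05, -0.05, -0.05, -0.05, 0], "twist": [0, 0, 0, 0, 0, 0, 0]}' | python3 -m handwheel
```

```text
time_s: 6.62
ee_pos: [0.4764, 0.3929, 0.0562]
eef_rot: [0.999, 0.05, 0.0, -0.0]
contact_force: [-0.0, -1.1, -2.5]
gripper_width: 0.04
grip_force: 50.0
time_s: 7.2
ee_pos: [0.4771, 0.3943, 0.1741]
eef_rot: [0.999, 0.05, 0.002, -0.002]
contact_force: [0.9, 0.3, -4.1]
gripper_width: 0.0394
grip_force: 50.0
```

In the tool's units: 0.04 m is 0.1, 0.035 m is 0.0875, -0.05 rad is -0.0159.

```bash
echo '{"jaw": [0.03, 0.03, 0.03, 0.03, 0.03, 0.03, 0.03, 0.03, 0.03, 0.03], "dx": [0.0088, 0.01, 0, 0, 0, 0, 0, 0, 0, 0], "dy": [0.0875, 0.1, 0.1, 0.075, 0.0275, 0, 0, 0, 0, 0], "dz": [0, 0, 0, 0, 0, 0.05, 0.075, 0.075, 0.05, 0], "twist": [0, 0, 0, 0, -0.0127, -0.0159, -0.0127, 0, 0, 0]}' | python3 -m handwheel
python3 - <<'E'
from workcell import *
o=get_obs();print(o['ee_pos'],o['eef_rot'],o['joints'].round(3),o['contact_force'])
E
```

```text
time_s: 8.03
ee_pos: [0.4965, 0.2371, 0.0656]
eef_rot: [0.993, 0.115, -0.003, 0.001]
contact_force: [-1.4, -1.0, -5.1]
gripper_width: 0.0398
grip_force: 50.0
[0.49645801 0.23713336 0.06563065] [ 9.93394059e-01  1.14710625e-01 -3.03359636e-03  7.16658541e-04] [-0.112  0.513 -0.49   1.895  0.32   0.817 -2.112] [-1.44912503 -0.99982055 -5.13762477]
```

In the tool's units: 0.02 m is 0.05, 0.009 m is 0.0225.

```bash
echo '{"jaw": [0.03, 0.03, 0.03, 0.03], "dx": [0, 0, 0, 0], "dy": [0, 0, 0, 0], "dz": [0.05, 0.0225, 0, 0], "twist": [0, 0, 0, 0]}' | python3 -m handwheel; echo '{"jaw": [0.03, 0.03, 0.03], "dx": [0, 0, 0], "dy": [0, 0, 0], "dz": [0.0075, 0.005, 0], "twist": [0, 0, 0]}' | python3 -m handwheel; echo '{"jaw": [0.03, 0.03], "dx": [0, 0], "dy": [0, 0], "dz": [0.005, 0], "twist": [0, 0]}' | python3 -m handwheel
```

```text
time_s: 8.37
ee_pos: [0.4989, 0.2386, 0.0414]
eef_rot: [0.993, 0.115, -0.0, -0.0]
contact_force: [-0.2, 0.2, -4.8]
gripper_width: 0.0397
grip_force: 50.0
time_s: 8.62
ee_pos: [0.4991, 0.2384, 0.0362]
eef_rot: [0.993, 0.115, 0.0, -0.0]
contact_force: [-0.1, -1.1, -4.8]
gripper_width: 0.0397
grip_force: 50.0
time_s: 8.78
ee_pos: [0.4989, 0.2384, 0.0339]
eef_rot: [0.993, 0.115, -0.0, -0.0]
contact_force: [-0.3, -0.0, -3.7]
gripper_width: 0.0398
grip_force: 50.0
```

In the tool's units: 0.002 m is 0.005.

```bash
echo '{"jaw": [0.03, 0.03], "dx": [0, 0], "dy": [0, 0], "dz": [0.005, 0], "twist": [0, 0]}' | python3 -m handwheel; echo '{"jaw": [0.03, 0.03], "dx": [0, 0], "dy": [0, 0], "dz": [0.005, 0], "twist": [0, 0]}' | python3 -m handwheel;echo '{"jaw": [0.03, 0.03], "dx": [0, 0], "dy": [0, 0], "dz": [0.0038, 0], "twist": [0, 0]}' | python3 -m handwheel
```

```text
time_s: 8.95
ee_pos: [0.4988, 0.2384, 0.0317]
eef_rot: [0.993, 0.115, -0.0, 0.0]
contact_force: [-0.4, -0.1, -4.8]
gripper_width: 0.04
grip_force: 50.0
time_s: 9.12
ee_pos: [0.4987, 0.2383, 0.0296]
eef_rot: [0.993, 0.115, -0.0, 0.0]
contact_force: [-0.1, -0.2, -4.2]
gripper_width: 0.0397
grip_force: 50.0
time_s: 9.28
ee_pos: [0.499, 0.2385, 0.0289]
eef_rot: [0.993, 0.115, 0.0, 0.0]
contact_force: [-4.0, -2.4, 7.9]
gripper_width: 0.0398
grip_force: 50.0
```

In the tool's units: -0.03 m is -0.075, -0.02 m is -0.05.

```bash
echo '{"jaw": [0.094, 0.094, 0.094, 0.094, 0.094, 0.094, 0.094, 0.094, 0.094, 0.094], "dx": [0, 0, 0, 0, 0, 0, 0, 0, 0, 0], "dy": [0, 0, 0, 0, 0, 0, 0, 0, 0, 0], "dz": [0, 0, 0, 0, 0, 0, 0, -0.05, -0.075, -0.075], "twist": [0, 0, 0, 0, 0, 0, 0, 0, 0, 0]}' | python3 -m handwheel 15
echo '{"jaw": [0.094, 0.094, 0.094, 0.094, 0.094, 0.094, 0.094, 0.094, 0.094, 0.094], "dx": [0, 0, 0, 0, 0, 0, 0, 0, 0, 0], "dy": [0, 0, 0, 0, 0, 0, 0, 0, 0, 0], "dz": [-0.025, 0, 0, 0, 0, 0, 0, 0, 0, 0], "twist": [-0.0382, -0.0382, -0.0382, -0.0382, -0.0382, -0.0382, -0.0382, -0.0382, -0.0382, -0.0382]}' | python3 -m handwheel
echo '{"jaw": [0.094, 0.094, 0.094, 0.094, 0.094, 0.094], "dx": [0, 0, 0, 0, 0, 0], "dy": [0, 0, 0, 0, 0, 0], "dz": [0, 0, 0, 0, 0, 0], "twist": [-0.0382, -0.0382, -0.0382, -0.0032, 0, 0]}' | python3 -m handwheel
python3 - <<'E'
from workcell import *
import cv2
o=get_obs();print(o['ee_pos'],o['eef_rot'],o['joints'].round(3))
import numpy as np
a=cv2.resize(capture("side")[150:270,300:460,::-1],None,fx=4,fy=4)
cv2.imwrite("pics/p2.png",a)
E
```

```text
time_s: 10.12
ee_pos: [0.4982, 0.2383, 0.1089]
eef_rot: [0.993, 0.115, -0.001, 0.0]
contact_force: [1.0, -0.7, 0.3]
gripper_width: 0.0939
grip_force: 0.0
time_s: 10.95
ee_pos: [0.4989, 0.2384, 0.1184]
eef_rot: [0.753, 0.658, -0.0, 0.0]
contact_force: [-0.3, -0.4, -0.7]
gripper_width: 0.0935
grip_force: 0.0
time_s: 11.45
ee_pos: [0.4989, 0.2383, 0.1184]
eef_rot: [0.623, 0.782, -0.0, -0.0]
contact_force: [-0.6, -1.1, 0.3]
gripper_width: 0.0938
grip_force: 0.0
[0.49889409 0.23834667 0.11838386] [ 6.23319537e-01  7.81967229e-01 -3.50705903e-05 -7.76301860e-05] [ 0.171  0.538 -0.869  1.853  0.491  0.98  -0.686]
```

View pics/p2.png

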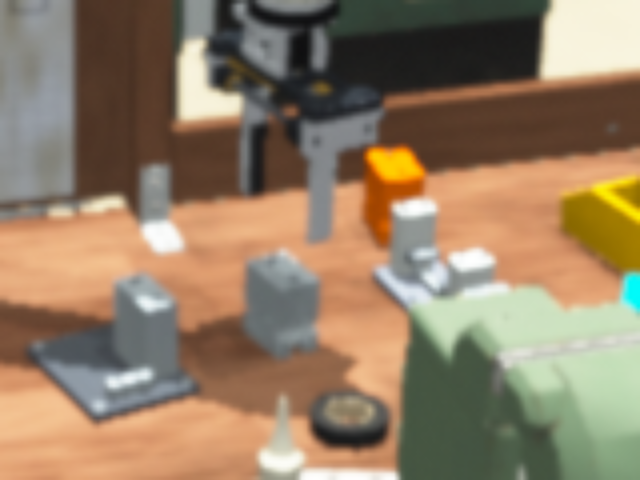

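The side crop shows the block standing free and upright at crop (282,305), with the open fingers above it lined up with its ends. Lowering to take it by the ends.

In the tool's units: 0.03 m is 0.075, 0.025 m is 0.0625.

```bash
echo '{"jaw": [0.094, 0.094, 0.094, 0.094, 0.094, 0.05, 0.05, 0.05, 0.05, 0.05], "dx": [0, 0, 0, 0, 0, 0, 0, 0, 0, 0], "dy": [0, 0, 0, 0, 0, 0, 0, 0, 0, 0], "dz": [0.075, 0.075, 0.0625, 0.0225, 0, 0, 0, 0, 0, 0], "twist": [0, 0, 0, 0, 0, 0, 0, 0, 0, 0]}' | python3 -m handwheel 10
echo '{"jaw": [0.05, 0.05, 0.05], "dx": [0, 0, 0], "dy": [0, 0, 0], "dz": [0, 0, 0], "twist": [0, 0, 0]}' | python3 -m handwheel 30
```

```text
time_s: 12.33
ee_pos: [0.4993, 0.2385, 0.0251]
eef_rot: [0.622, 0.783, 0.0, 0.0]
contact_force: [-0.1, -0.0, 0.5]
gripper_width: 0.0641
grip_force: 0.0
time_s: 12.58
ee_pos: [0.499, 0.2384, 0.0249]
eef_rot: [0.622, 0.783, 0.0, 0.0]
contact_force: [-1.8, -2.4, 7.9]
gripper_width: 0.0598
grip_force: 30.0
```

In the tool's units: -0.04 m is -0.1, -0.01 m is -0.025.

```bash
echo '{"jaw": [0.05, 0.05, 0.05, 0.05, 0.05, 0.05, 0.05, 0.05, 0.05, 0.05], "dx": [0, 0, 0, 0, -0.075, -0.1, -0.1, -0.1, -0.0725, 0], "dy": [0, 0, 0, 0, -0.025, -0.025, -0.025, -0.01, 0, 0], "dz": [-0.05, -0.0875, -0.0875, -0.025, 0, 0, 0, 0, 0, 0], "twist": [0, 0, 0, 0, 0, 0, 0, 0, 0, 0]}' | python3 -m handwheel 40
echo '{"jaw": [0.05, 0.05, 0.05], "dx": [0, 0, 0], "dy": [0, 0, 0], "dz": [0, 0, 0], "twist": [0, 0, 0]}' | python3 -m handwheel
cat > st.py <<'E'
from workcell import *
import numpy as np
def st(h=(.5307,.0745,.23)):
    o=get_obs();p=o['ee_pos'];d=p[:2]-h[:2];c,s=np.cos(h[2]),np.sin(h[2]);q=o['eef_rot'];f=o['contact_force']
    print("home xy",(c*d[0]+s*d[1]).round(4),(-s*d[0]+c*d[1]).round(4),"z",p[2].round(4),"toolyaw",(2*np.arctan2(q[1],q[0])).round(4),
     "tool axis",q[2:].round(4),"F home",(c*f[0]+s*f[1]).round(1),(-s*f[0]+c*f[1]).round(1),f[2].round(1),"T",o['torque'].round(2),o['time_s'])
if __name__=="__main__":st()
E
python3 st.py
```

```text
time_s: 13.42
ee_pos: [0.507, 0.0494, 0.1234]
eef_rot: [0.625, 0.781, -0.001, 0.0]
contact_force: [0.3, -1.2, -5.2]
gripper_width: 0.0601
grip_force: 40.0
time_s: 13.67
ee_pos: [0.5061, 0.0574, 0.1242]
eef_rot: [0.621, 0.784, 0.0, -0.0]
contact_force: [-0.1, 0.3, -5.2]
gripper_width: 0.0596
grip_force: 40.0
home xy -0.0279 -0.0111 z 0.1242 toolyaw 1.8012 tool axis [ 0.     -0.0003] F home -0.0 0.3 -5.2 T [ 0.02 -0.1   0.04] 13.6667
```

In the tool's units: 0.03 m is 0.075, 0.025 m is 0.0625.

```bash
echo '{"jaw": [0.05, 0.05, 0.05, 0.05, 0.05, 0.05], "dx": [0, 0, 0, 0, 0, 0], "dy": [0, 0, 0, 0, 0, 0], "dz": [0.0625, 0.075, 0.05, 0.0225, 0, 0], "twist": [0, 0, 0, 0, 0, 0]}' | python3 -m handwheel; echo '{"jaw": [0.05, 0.05], "dx": [0, 0], "dy": [0, 0], "dz": [0.005, 0], "twist": [0, 0]}' | python3 -m handwheel; echo '{"jaw": [0.05, 0.05], "dx": [0, 0], "dy": [0, 0], "dz": [0.0038, 0], "twist": [0, 0]}' | python3 -m handwheel; python3 st.py
```

```text
time_s: 14.17
ee_pos: [0.5065, 0.0573, 0.0409]
eef_rot: [0.621, 0.784, 0.0, -0.0]
contact_force: [0.3, -0.1, -4.1]
gripper_width: 0.0597
grip_force: 40.0
time_s: 14.33
ee_pos: [0.5071, 0.0565, 0.0393]
eef_rot: [0.622, 0.783, 0.0, 0.001]
contact_force: [-0.9, -0.2, -5.6]
gripper_width: 0.06
grip_force: 40.0
time_s: 14.5
ee_pos: [0.5067, 0.0562, 0.0373]
eef_rot: [0.622, 0.783, 0.0, 0.0]
contact_force: [-0.1, -0.1, -4.0]
gripper_width: 0.0596
grip_force: 40.0
home xy -0.0276 -0.0123 z 0.0373 toolyaw 1.7994 tool axis [0.0002 0.0003] F home -0.1 -0.1 -4.0 T [-0.05 -0.04 -0.02] 14.5
```

In the tool's units: 0.0015 m is 0.0038.

```bash
echo '{"jaw": [0.05, 0.05], "dx": [0, 0], "dy": [0, 0], "dz": [0.0038, 0], "twist": [0, 0]}' | python3 -m handwheel; echo '{"jaw": [0.05, 0.05, 0.05], "dx": [0.01, 0.0075, 0], "dy": [0, 0, 0], "dz": [0.0013, 0, 0], "twist": [0, 0, 0]}' | python3 -m handwheel; python3 st.py;  echo '{"jaw": [0.05, 0.05], "dx": [0.005, 0], "dy": [0, 0], "dz": [0, 0], "twist": [0, 0]}' | python3 -m handwheel; python3 st.py; echo '{"jaw": [0.05, 0.05], "dx": [0.0038, 0], "dy": [0, 0], "dz": [0, 0], "twist": [0, 0]}' | python3 -m handwheel; python3 st.py
```

```text
time_s: 14.67
ee_pos: [0.5064, 0.0563, 0.0354]
eef_rot: [0.622, 0.783, 0.0, 0.0]
contact_force: [0.1, -0.1, -5.3]
gripper_width: 0.0598
grip_force: 40.0
time_s: 14.92
ee_pos: [0.5046, 0.0642, 0.035]
eef_rot: [0.621, 0.784, 0.0, -0.0]
contact_force: [0.0, 0.2, -4.4]
gripper_width: 0.06
grip_force: 40.0
home xy -0.0277 -0.0041 z 0.035 toolyaw 1.8007 tool axis [ 0.0002 -0.0002] F home 0.1 0.2 -4.4 T [ 0.02 -0.07  0.07] 14.9167
time_s: 15.08
ee_pos: [0.5043, 0.0656, 0.0349]
eef_rot: [0.622, 0.783, 0.0, -0.0]
contact_force: [-0.8, 0.7, -4.8]
gripper_width: 0.0599
grip_force: 40.0
home xy -0.0278 -0.0026 z 0.0349 toolyaw 1.8003 tool axis [ 0.0001 -0.0001] F home -0.6 0.9 -4.8 T [ 0.04 -0.12  0.04] 15.0833
time_s: 15.25
ee_pos: [0.504, 0.0669, 0.0349]
eef_rot: [0.622, 0.783, 0.0, -0.0]
contact_force: [0.4, 0.5, -3.0]
gripper_width: 0.0597
grip_force: 40.0
home xy -0.0278 -0.0013 z 0.0349 toolyaw 1.7999 tool axis [ 0.0001 -0.0001] F home 0.5 0.4 -3.0 T [ 0.14 -0.02  0.02] 15.25
```

In the tool's units: 0.001 m is 0.0025, 0.0005 m is 0.0013.

```bash
echo '{"jaw": [0.05, 0.05], "dx": [0.0025, 0], "dy": [0, 0], "dz": [0.0013, 0], "twist": [0, 0]}' | python3 -m handwheel; python3 st.py;  echo '{"jaw": [0.05, 0.05], "dx": [0.0025, 0], "dy": [0, 0], "dz": [0.0008, 0], "twist": [0, 0]}' | python3 -m handwheel; python3 st.py; echo '{"jaw": [0.05, 0.05], "dx": [0.0025, 0], "dy": [0, 0], "dz": [0, 0], "twist": [0, 0]}' | python3 -m handwheel; python3 st.py
```

```text
time_s: 15.42
ee_pos: [0.504, 0.067, 0.0349]
eef_rot: [0.622, 0.783, -0.001, 0.001]
contact_force: [-3.6, -5.3, 11.1]
gripper_width: 0.0601
grip_force: 40.0
home xy -0.0277 -0.0013 z 0.0349 toolyaw 1.7995 tool axis [-0.0005  0.0005] F home -4.8 -4.4 11.1 T [-1.23  0.93 -0.02] 15.4167
time_s: 15.58
ee_pos: [0.504, 0.0671, 0.0349]
eef_rot: [0.622, 0.783, -0.001, 0.001]
contact_force: [-6.2, -9.7, 20.3]
gripper_width: 0.06
grip_force: 40.0
home xy -0.0277 -0.0011 z 0.0349 toolyaw 1.7988 tool axis [-0.0009  0.001 ] F home -8.2 -8.0 20.3 T [-2.47  1.33  0.05] 15.5833
time_s: 15.75
ee_pos: [0.5041, 0.0682, 0.0349]
eef_rot: [0.622, 0.783, -0.001, 0.001]
contact_force: [-1.6, -10.1, 15.5]
gripper_width: 0.0598
grip_force: 40.0
home xy -0.0273 -0.0 z 0.0349 toolyaw 1.7987 tool axis [-0.0005  0.0011] F home -3.8 -9.5 15.5 T [-2.26  0.63 -0.05] 15.75
```

In the tool's units: -0.0008 m is -0.002.

```bash
echo '{"jaw": [0.05, 0.05], "dx": [0, 0], "dy": [0, 0], "dz": [-0.002, 0], "twist": [0, 0]}' | python3 -m handwheel; python3 st.py;  echo '{"jaw": [0.05, 0.05], "dx": [0.0025, 0], "dy": [0, 0], "dz": [0, 0], "twist": [0, 0]}' | python3 -m handwheel; python3 st.py; echo '{"jaw": [0.05, 0.05], "dx": [0.0025, 0], "dy": [0, 0], "dz": [0, 0], "twist": [0, 0]}' | python3 -m handwheel; python3 st.py
```

```text
time_s: 15.92
ee_pos: [0.5034, 0.0695, 0.035]
eef_rot: [0.622, 0.783, 0.0, -0.0]
contact_force: [1.1, 0.4, -5.4]
gripper_width: 0.0595
grip_force: 40.0
home xy -0.0277 0.0014 z 0.035 toolyaw 1.7996 tool axis [ 0.0001 -0.    ] F home 1.1 0.1 -5.4 T [ 0.01 -0.11  0.01] 15.9167
time_s: 16.08
ee_pos: [0.5032, 0.0705, 0.0349]
eef_rot: [0.622, 0.783, -0.0, 0.0]
contact_force: [0.1, -2.1, 0.2]
gripper_width: 0.0595
grip_force: 40.0
home xy -0.0277 0.0024 z 0.0349 toolyaw 1.7997 tool axis [-0.  0.] F home -0.3 -2.1 0.2 T [-0.55 -0.18 -0.09] 16.0833
time_s: 16.25
ee_pos: [0.5032, 0.0705, 0.0349]
eef_rot: [0.622, 0.783, -0.0, 0.0]
contact_force: [1.5, -8.6, 1.8]
gripper_width: 0.06
grip_force: 40.0
home xy -0.0277 0.0024 z 0.0349 toolyaw 1.7989 tool axis [-0.0005  0.0004] F home -0.5 -8.7 1.8 T [-1.67 -0.43 -0.04] 16.25
```

The block is touching the datum face at about 9 N, roughly 28 mm short of home. Now sliding along while watching the force.

In the tool's units: 0.002 m is 0.005.

```bash
echo '{"jaw": [0.05, 0.05, 0.05, 0.05], "dx": [0, 0, 0, 0], "dy": [0, 0.005, 0.005, 0], "dz": [0, 0, 0, 0], "twist": [0, 0, 0, 0]}' | python3 -m handwheel; python3 st.py;  echo '{"jaw": [0.05, 0.05, 0.05], "dx": [0, 0, 0], "dy": [0.0075, 0.0075, 0], "dz": [0, 0, 0], "twist": [0, 0, 0]}' | python3 -m handwheel; python3 st.py
```

```text
time_s: 16.58
ee_pos: [0.5058, 0.0711, 0.0349]
eef_rot: [0.622, 0.783, -0.002, -0.0]
contact_force: [-11.5, -11.2, 17.6]
gripper_width: 0.0596
grip_force: 40.0
home xy -0.0251 0.0023 z 0.0349 toolyaw 1.799 tool axis [-0.0019 -0.0002] F home -13.8 -8.3 17.6 T [-2.37  2.53 -0.04] 16.5833
time_s: 16.83
ee_pos: [0.512, 0.0725, 0.035]
eef_rot: [0.622, 0.783, -0.002, -0.0]
contact_force: [-7.9, -10.3, 14.1]
gripper_width: 0.0596
grip_force: 40.0
home xy -0.0186 0.0023 z 0.035 toolyaw 1.799 tool axis [-0.0015 -0.0001] F home -10.0 -8.2 14.1 T [-2.24  1.83 -0.06] 16.8333
```

In the tool's units: 0.003 m is 0.0075, -0.0003 m is -0.0008.

```bash
echo '{"jaw": [0.05, 0.05, 0.05], "dx": [0, 0, 0], "dy": [0.0075, 0.0075, 0], "dz": [-0.0008, 0, 0], "twist": [0, 0, 0]}' | python3 -m handwheel; python3 st.py;  echo '{"jaw": [0.05, 0.05, 0.05, 0.05], "dx": [0, 0, 0, 0], "dy": [0.005, 0.005, 0.005, 0], "dz": [0, 0, 0, 0], "twist": [0, 0, 0, 0]}' | python3 -m handwheel; python3 st.py
```

```text
time_s: 17.08
ee_pos: [0.5182, 0.074, 0.035]
eef_rot: [0.622, 0.783, -0.001, -0.0]
contact_force: [-1.4, -8.3, 2.7]
gripper_width: 0.0599
grip_force: 40.0
home xy -0.0123 0.0024 z 0.035 toolyaw 1.7989 tool axis [-0.0011 -0.0001] F home -3.2 -7.7 2.7 T [-1.87  0.37  0.  ] 17.0833
time_s: 17.42
ee_pos: [0.5237, 0.0752, 0.035]
eef_rot: [0.622, 0.783, -0.001, -0.0]
contact_force: [-3.7, -9.9, 5.5]
gripper_width: 0.06
grip_force: 40.0
home xy -0.0066 0.0023 z 0.035 toolyaw 1.799 tool axis [-0.0014 -0.0001] F home -5.9 -8.8 5.5 T [-1.95  0.95  0.01] 17.4167
```

Yaw is consistent, since y hasn't drifted along the face. Creeping up to the stop.

In the tool's units: 0.001 m is 0.0025.

```bash
for i in 1; do :; done; echo '{"jaw": [0.05, 0.05, 0.05], "dx": [0, 0, 0], "dy": [0.0025, 0.0025, 0], "dz": [0, 0, 0], "twist": [0, 0, 0]}' | python3 -m handwheel; python3 st.py;  echo '{"jaw": [0.05, 0.05, 0.05], "dx": [0, 0, 0], "dy": [0.0025, 0.0025, 0], "dz": [0, 0, 0], "twist": [0, 0, 0]}' | python3 -m handwheel; python3 st.py; echo '{"jaw": [0.05, 0.05], "dx": [0, 0], "dy": [0.0025, 0], "dz": [0, 0], "twist": [0, 0]}' | python3 -m handwheel; python3 st.py
```

```text
time_s: 17.67
ee_pos: [0.5254, 0.0756, 0.035]
eef_rot: [0.622, 0.783, -0.002, -0.0]
contact_force: [-6.6, -10.2, 7.1]
gripper_width: 0.0596
grip_force: 40.0
home xy -0.0049 0.0023 z 0.035 toolyaw 1.799 tool axis [-0.0016 -0.0002] F home -8.7 -8.4 7.1 T [-2.05  1.49 -0.  ] 17.6667
time_s: 17.92
ee_pos: [0.5274, 0.0761, 0.035]
eef_rot: [0.622, 0.783, -0.002, -0.0]
contact_force: [-6.4, -9.3, 7.5]
gripper_width: 0.0595
grip_force: 40.0
home xy -0.0029 0.0023 z 0.035 toolyaw 1.799 tool axis [-0.0015 -0.0002] F home -8.3 -7.6 7.5 T [-2.04  1.42  0.  ] 17.9167
time_s: 18.08
ee_pos: [0.5279, 0.0762, 0.035]
eef_rot: [0.622, 0.783, -0.002, -0.0]
contact_force: [-10.4, -11.4, 13.0]
gripper_width: 0.0599
grip_force: 40.0
home xy -0.0024 0.0023 z 0.035 toolyaw 1.7991 tool axis [-0.002  -0.0004] F home -12.7 -8.7 13.0 T [-2.3   2.4  -0.05] 18.0833
```

In the tool's units: 0.001 m is 0.0025.

```bash
echo '{"jaw": [0.05, 0.05], "dx": [0, 0], "dy": [0.0025, 0], "dz": [0, 0], "twist": [0, 0]}' | python3 -m handwheel; python3 st.py;  echo '{"jaw": [0.05, 0.05], "dx": [0, 0], "dy": [0.0025, 0], "dz": [0, 0], "twist": [0, 0]}' | python3 -m handwheel; python3 st.py
```

```text
time_s: 18.25
ee_pos: [0.528, 0.0762, 0.035]
eef_rot: [0.622, 0.783, -0.003, -0.001]
contact_force: [-18.8, -13.1, 22.7]
gripper_width: 0.0602
grip_force: 40.0
home xy -0.0023 0.0022 z 0.035 toolyaw 1.799 tool axis [-0.0029 -0.0007] F home -21.2 -8.4 22.7 T [-2.67  4.18 -0.06] 18.25
time_s: 18.42
ee_pos: [0.528, 0.0762, 0.035]
eef_rot: [0.622, 0.783, -0.004, -0.001]
contact_force: [-26.7, -14.7, 31.2]
gripper_width: 0.0596
grip_force: 40.0
home xy -0.0023 0.0023 z 0.035 toolyaw 1.7993 tool axis [-0.0038 -0.0011] F home -29.4 -8.2 31.2 T [-3.17  6.08  0.05] 18.4167
```

The block is hard against the stop. I'll relax the push, then let go.

In the tool's units: -0.001 m is -0.0025, -0.0005 m is -0.0013.

```bash
echo '{"jaw": [0.05, 0.05, 0.05], "dx": [0, -0.0013, 0], "dy": [-0.0025, -0.0025, 0], "dz": [0, -0.0008, 0], "twist": [0, 0, 0]}' | python3 -m handwheel;python3 st.py; echo '{"jaw": [0.094, 0.094, 0.094, 0.094, 0.094, 0.094, 0.094, 0.094, 0.094, 0.094], "dx": [0, 0, 0, 0, 0, 0, 0, 0, 0, 0], "dy": [0, 0, 0, 0, 0, 0, 0, 0, 0, 0], "dz": [0, 0, 0, 0, 0, 0, 0, -0.0125, -0.075, -0.075], "twist": [0, 0, 0, 0, 0, 0, 0, 0, 0, 0]}' | python3 -m handwheel 10
echo '{"jaw": [0.094, 0.094, 0.094, 0.02, 0.02, 0.02, 0.02, 0.02, 0.02], "dx": [0, 0, -0.075, -0.1, -0.075, 0, 0, 0, 0], "dy": [0, 0, 0, 0, 0, 0, 0, 0, 0], "dz": [-0.075, -0.075, -0.025, 0, 0, 0, 0, 0, 0], "twist": [0, 0, 0, 0, 0, 0, 0, 0, 0]}' | python3 -m handwheel
python3 - <<'E'
from st import *;st()
import cv2
i=capture("side")[:,:,::-1];cv2.imwrite("pics/side3.png",i)
t=capture("top")[:,:,::-1];cv2.imwrite("pics/top3.png",t)
o=np.zeros((460,800,3),np.uint8)
o[:,:480]=cv2.resize(i[200:292,290:386],(480,460),interpolation=2)
o[:,480:]=cv2.resize(t[195:287,273:337],(320,460),interpolation=2)
cv2.imwrite("pics/p3.png",o)
E
```

```text
time_s: 18.67
ee_pos: [0.5278, 0.0762, 0.035]
eef_rot: [0.622, 0.783, -0.001, -0.001]
contact_force: [-7.1, -6.6, 2.1]
gripper_width: 0.0595
grip_force: 40.0
home xy -0.0024 0.0023 z 0.035 toolyaw 1.7994 tool axis [-0.0015 -0.0007] F home -8.4 -4.9 2.1 T [-1.39  1.77 -0.04] 18.6667
time_s: 19.5
ee_pos: [0.5284, 0.0773, 0.1008]
eef_rot: [0.621, 0.783, -0.001, -0.001]
contact_force: [1.0, 1.0, 0.9]
gripper_width: 0.0939
grip_force: 0.0
time_s: 20.25
ee_pos: [0.5518, -0.019, 0.1707]
eef_rot: [0.621, 0.784, 0.0, -0.0]
contact_force: [-0.4, 0.3, -0.3]
gripper_width: 0.0574
grip_force: 0.0
home xy -0.0008 -0.0959 z 0.1707 toolyaw 1.8015 tool axis [ 0.0001 -0.0001] F home -0.3 0.4 -0.3 T [-0.01 -0.12  0.02] 20.25
```

View pics/p3.png

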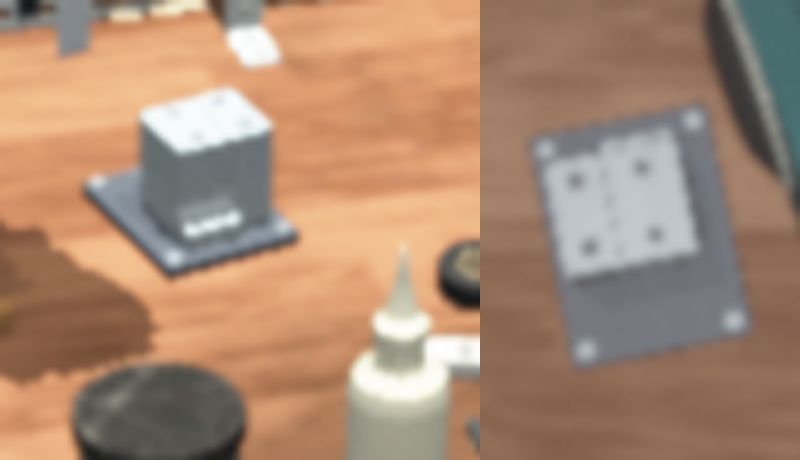

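The picture shows the tall block flush with the datum block and standing at the stop (crop top (640,190)). As a precaution I'll give it a light push low on the free side.

Units first: shifts go in shares of 0.4 m and turns go in shares of pi rad. So 0.035 m is 0.0875, 0.01 m is 0.025.

```bash
echo '{"jaw": [0, 0, 0, 0, 0, 0, 0, 0, 0, 0], "dx": [0.0875, 0, 0, 0, 0, 0, 0, 0.025, 0.025, 0], "dy": [0, 0, 0, 0, 0, 0, 0, 0, 0, 0], "dz": [0, 0.075, 0.0875, 0.0875, 0.075, 0.045, 0, 0, 0, 0], "twist": [0, 0, 0, 0, 0, 0, 0, 0, 0, 0]}' | python3 -m handwheel; python3 st.py; echo '{"jaw": [0, 0, 0], "dx": [0.0125, 0.0075, 0], "dy": [0, 0, 0], "dz": [0, 0, 0], "twist": [0, 0, 0]}' | python3 -m handwheel; python3 st.py
```

```text
time_s: 21.18
ee_pos: [0.5398, 0.0364, 0.0242]
eef_rot: [0.621, 0.784, 0.001, 0.001]
contact_force: [0.8, 0.6, 0.1]
gripper_width: 0.0004
grip_force: 0.0
home xy 0.0002 -0.0392 z 0.0242 toolyaw 1.8027 tool axis [0.0011 0.0005] F home 0.9 0.4 0.1 T [-0.03 -0.05  0.01] 21.1833
time_s: 21.43
ee_pos: [0.5379, 0.0417, 0.0231]
eef_rot: [0.621, 0.783, 0.0, 0.0]
contact_force: [-0.9, -0.3, -0.1]
gripper_width: 0.0005
grip_force: 0.0
home xy -0.0005 -0.0335 z 0.0231 toolyaw 1.8005 tool axis [0.0003 0.0003] F home -1.0 -0.1 -0.1 T [-0.03 -0.09  0.  ] 21.4333
```

In the tool's units: 0.003 m is 0.0075.

```bash
echo '{"jaw": [0, 0], "dx": [0.0075, 0], "dy": [0, 0], "dz": [0, 0], "twist": [0, 0]}' | python3 -m handwheel; python3 st.py; echo '{"jaw": [0, 0], "dx": [0.005, 0], "dy": [0, 0], "dz": [0, 0], "twist": [0, 0]}' | python3 -m handwheel; python3 st.py; echo '{"jaw": [0, 0], "dx": [0.0038, 0], "dy": [0, 0], "dz": [0, 0], "twist": [0, 0]}' | python3 -m handwheel; python3 st.py
```

```text
time_s: 21.6
ee_pos: [0.537, 0.0443, 0.0227]
eef_rot: [0.622, 0.783, 0.0, 0.0]
contact_force: [0.2, 0.3, -0.0]
gripper_width: 0.001
grip_force: 0.0
home xy -0.0007 -0.0309 z 0.0227 toolyaw 1.7998 tool axis [0.0001 0.    ] F home 0.3 0.2 -0.0 T [-0.06 -0.11  0.02] 21.6
time_s: 21.77
ee_pos: [0.5365, 0.0461, 0.0225]
eef_rot: [0.622, 0.783, 0.0, -0.0]
contact_force: [-0.9, 0.5, 1.2]
gripper_width: 0.0006
grip_force: 0.0
home xy -0.0008 -0.0289 z 0.0225 toolyaw 1.7998 tool axis [ 0.     -0.0001] F home -0.8 0.7 1.2 T [-0.01 -0.09  0.1 ] 21.7667
time_s: 21.93
ee_pos: [0.5362, 0.0476, 0.0225]
eef_rot: [0.622, 0.783, 0.0, -0.0]
contact_force: [-0.3, -0.3, -0.5]
gripper_width: 0.0007
grip_force: 0.0
home xy -0.0008 -0.0274 z 0.0225 toolyaw 1.7999 tool axis [ 0.     -0.0001] F home -0.4 -0.2 -0.5 T [-0.04 -0.09  0.02] 21.9333
```

In the tool's units: 0.0015 m is 0.0038.

```bash
echo '{"jaw": [0, 0], "dx": [0.0038, 0], "dy": [0, 0], "dz": [0, 0], "twist": [0, 0]}' | python3 -m handwheel; python3 st.py; echo '{"jaw": [0, 0], "dx": [0.0038, 0], "dy": [0, 0], "dz": [0, 0], "twist": [0, 0]}' | python3 -m handwheel; python3 st.py; echo '{"jaw": [0, 0], "dx": [0.0025, 0], "dy": [0, 0], "dz": [0, 0], "twist": [0, 0]}' | python3 -m handwheel; python3 st.py
```

```text
time_s: 22.1
ee_pos: [0.5361, 0.0479, 0.0225]
eef_rot: [0.622, 0.783, -0.0, 0.0]
contact_force: [0.7, -4.7, 0.4]
gripper_width: 0.0009
grip_force: 2.6
home xy -0.0008 -0.0271 z 0.0225 toolyaw 1.799 tool axis [-0.0005  0.0004] F home -0.4 -4.7 0.4 T [-1.05 -0.35 -0.05] 22.1
time_s: 22.27
ee_pos: [0.536, 0.0479, 0.0225]
eef_rot: [0.623, 0.783, -0.001, 0.001]
contact_force: [1.9, -12.8, 2.3]
gripper_width: 0.0004
grip_force: 6.7
home xy -0.0009 -0.0271 z 0.0225 toolyaw 1.7976 tool axis [-0.0011  0.001 ] F home -1.0 -13.0 2.3 T [-2.66 -0.61 -0.01] 22.2667
time_s: 22.43
ee_pos: [0.5361, 0.0479, 0.0225]
eef_rot: [0.623, 0.782, -0.001, 0.001]
contact_force: [3.4, -18.5, 2.9]
gripper_width: 0.0004
grip_force: 9.4
home xy -0.0008 -0.0272 z 0.0225 toolyaw 1.7968 tool axis [-0.0015  0.0014] F home -0.9 -18.8 2.9 T [-3.65 -0.73  0.02] 22.4333
```

There was no movement under 13–19 N, so the foot is already closed. Backing off and handing in.

In the tool's units: -0.04 m is -0.1, -0.03 m is -0.075.

```bash
echo '{"jaw": [0, 0, 0, 0, 0, 0, 0, 0, 0], "dx": [-0.0125, -0.0375, -0.05, -0.075, -0.075, -0.05, 0, 0, 0], "dy": [0, 0, 0, 0, 0, 0, 0, 0, 0], "dz": [0, 0, -0.025, -0.075, -0.1, -0.1, -0.075, 0, 0], "twist": [0, 0, 0, 0, 0, 0, 0, 0, 0]}' | python3 -m handwheel
python3 - <<'E'
from st import *;st()
import cv2
i=capture("side")[:,:,::-1]
t=capture("top")[:,:,::-1]
o=np.zeros((460,800,3),np.uint8)
o[:,:480]=cv2.resize(i[200:292,290:386],(480,460),interpolation=2)
o[:,480:]=cv2.resize(t[195:287,273:337],(320,460),interpolation=2)
cv2.imwrite("pics/p4.png",o)
E
```

```text
time_s: 23.18
ee_pos: [0.5617, -0.0593, 0.1639]
eef_rot: [0.622, 0.783, 0.001, 0.001]
contact_force: [-0.1, 0.2, 0.2]
gripper_width: 0.0004
grip_force: 0.0
home xy -0.0003 -0.1373 z 0.1639 toolyaw 1.799 tool axis [0.0005 0.0012] F home -0.1 0.2 0.2 T [ 0.01 -0.07 -0.  ] 23.1833
```

View pics/p4.png

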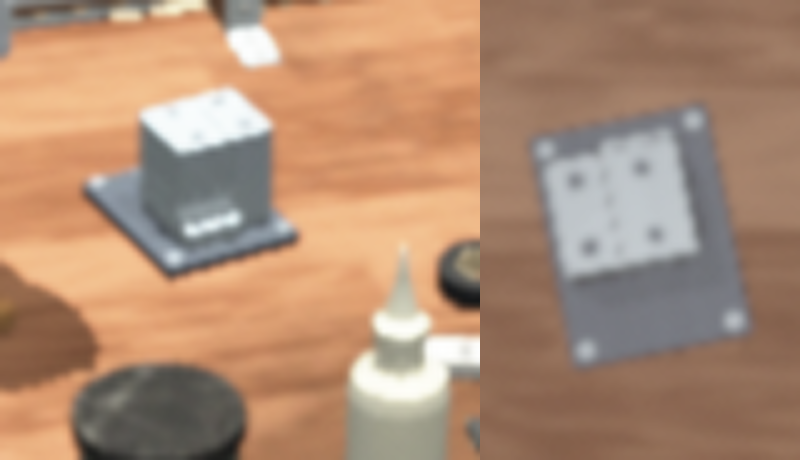

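The picture is unchanged: the block is upright, flush with the datum block and at the stop, and the arm is clear.

```bash
python3 -c "from workcell import *;print(finish_job())"
```

```text
the job is handed in; nothing more can be done
None
```

The job is handed in after about 23 s of the 72 s. In the last pictures the tall block stands upright on the plate, flush with the datum block and against the stop, and the arm is clear; the hand-in returned no verdict.

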